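# Open the bench supply cock with the square key

## Task

Open the supply cock of the white service box: take the steel square key out of its stand, push it fully home into the recessed square socket on the box's sloped panel, then turn it clockwise (as you look at the panel) as far as it goes. Leave the key standing in the socket and let go of it, without knocking over or pushing away the bottles, the jug or the refractometer on the bench.

Things in the scene. Friction and masses are not known exactly. Their poses are not given: they have to be found in the camera images.
- key_grip (a point): loose steel key, 0.13 kg, at first upright in the stand; this point is the centre of its flat wing handle, 40 (x) by 12 (y) by 34 mm (z), to be gripped across y. z runs along the key from tip to handle. Below the wing: a 10 mm long neck, 12 mm thick, then a round shoulder 24 mm across, 4 mm thick, its underside 31 mm below this point; then the shank (see key_tip)
- key_tip (a point): middle of the key's tip, 57 mm below key_grip along the key, same axes. The shank is 12 by 12 mm square (sides along x and y) and 26 mm long from the shoulder's underside to the tip; its last 6 mm taper to 7 by 7 mm
- key_stand: fixed grey plastic block 75 (x) by 60 (y) by 42 mm (z), origin at the centre of its underside, at left or right, yaw varies. A blind square hole 15 by 15 mm, 32 mm deep, in the middle of its top holds the key's shank; the shoulder rests on the top. The key's x is along the block's x within 0.05 rad
- service_box: fixed white box 200 mm wide (y), origin on the bench 90 mm plumb below the middle of its panel, on the other side from the stand, yaw varies. The panel slopes up to +x at 30 degrees, 150 mm long, 52 mm high in front, 128 mm at the rear; a flat top behind it ends at x = 110 mm and bears hose nozzles 36 mm tall. Mid-panel is a recess 48 by 48 mm, the socket in it
- socket (a point): middle of the mouth of the square socket, in the 32 by 32 mm brass spindle face 6 mm below the panel surface. z points out along the spindle axis, square to the panel; x, y lie along the socket's sides and turn with it. 13.5 by 13.5 mm, 1.5 mm chamfer, 29 mm deep; takes the key at any quarter turn. Key fully home: shoulder on the face, key_grip 31 mm out along z
- valve (a joint): spindle angle, rad; grows clockwise looking at the panel (about minus the socket's z). At 0 the socket's x points up the slope and the spindle's small black mark to the panel's left line; at 1.571, the stop (open), the mark points to the uphill line. Starts at 0.3 to 0.65, takes 0.06 N m, stays where left. The key has about 0.1 rad of play in the socket
- amber_bottle: small brown bottle 48 mm wide, 100 mm tall, origin at the centre of its underside; leave alone
- jug: beige plastic jug 100 mm wide, 120 mm tall, handle on its y side, origin at the centre of its underside; leave alone
- wash_bottle: white bottle 68 mm wide, 170 mm tall, origin at the centre of its underside; leave alone
- refractometer: black hand refractometer lying on its side, 190 mm long along x, 32 mm thick, origin under its middle; leave alone

How it is judged:
On the way, in this order (a step that is already met when the one before it is completed fails the run):
1. the key is fully home in the socket, the spindle not yet turned far (z of key_grip in the frame of socket below 0.034 m and distance between key_grip and socket below 0.035 m and angle between the z axis of key_grip and the z axis of socket, either way round below 0.12 rad and value of joint valve below 1.1 rad), for 0.1 s.
2. the spindle is turned to its stop with the key (distance between key_grip and socket below 0.042 m and value of joint valve above 1.46 rad), for 0.1 s.
At the end, for the whole second after the job is handed in: The spindle stands at its clockwise stop (within about 6 degrees), the key is still fully home in the socket (shoulder within 4 mm of the spindle face, leaning less than 8 degrees), at rest and released (value of joint valve above 1.46 rad and z of key_grip in the frame of socket between 0.025 and 0.035 m and distance between key_grip and socket below 0.036 m and angle between the z axis of key_grip and the z axis of socket, either way round below 0.14 rad and linear speed of key below 0.02 m/s); the robot touches nothing.
It fails at once if a bystander is shifted by more than 40 mm or knocked over (distance of any of amber_bottle, jug, wash_bottle, refractometer from where it was at the start of the episode above 0.04 m or angle between any of amber_bottle, jug, wash_bottle's own z axis and vertical above 0.5 rad).
It also fails if it takes over 48 s, if anything falls off the work surface, if the arm or the gripper's body presses on something with over 40 N, if the wrist force passes 120 N, or if a joint passes its speed limit or range.

## Robot

A 6-joint arm with a two-finger parallel gripper is mounted at the origin on the work surface. World frame = base frame: x ahead of the robot, y to its left, z up, the work surface at z = 0. Lengths are in m, angles in rad, forces in N, time in s.
With the tool pointing down it reaches from about 0.325 to 0.925 m from the base axis. Payload 3.1 kg.
Tool frame: the origin (TCP) lies midway between the tips of the shut fingers; the grasp point (between the pads) lies 19 mm behind it; z points along the fingers, y is the line along which they close (so a half turn about z gives the same grasp; the last joint's range is limited). The gripper opens to 85 mm and grips with 20 to 120 N. Pads are 22 mm wide; open, the fingers measure 114 mm over their backs; the gripper's body (76 mm by 85 mm) begins 54 mm behind the grasp point. The pads swing forward as they close: fully open they stand 13 mm farther back than shut.
Start: joints at [1.181, 0.217, 1.613, -0, 1.311, -0.112], TCP at [0.171, 0.601, 0.231] pointing down, gripper open.
Joint ranges: [-2.75, 2.75], [-0.78, 2.1], [0.31, 2.55], [-1.13, 4.27], [0.13, 2.63], [-2.58, 2.58]. Speed limits (rad/s): [2.79, 2.79, 3.14, 3.14, 3.14, 3.14].

## Interface

Orientations are given as [roll, pitch, yaw] about the fixed x, y, z axes, in that order (R = Rz(yaw) Ry(pitch) Rx(roll)).
In Python, from plant import ctrl gives the robot as it stands.
- The arm moves only by the shell command python3 -m jog 'ROWS' [FORCE]. ROWS is JSON, a list of rows, each an object of numbers: "wx", "wy", "wz": the turn, a rotation vector about the tool's x, y, z in rad; "tx", "ty", "tz": the shift along the tool's x, y, z in mm; "hand": the finger opening in mm, from 0 to 85.4. A call has 1 to 20 rows; each row shifts and turns the commanded pose from where the row before left it, along the tool's axes as they then stand; what a row does not reach is not made up. A row lasts 1/10 s, in which the tool goes at most 50 mm and 8.59 degrees, less where a joint would pass 70% of its speed; a pose out of reach is approached as far as the arm can. A call with a gripper value outside its range is refused whole. The fingers move at their own pace and stop on an object; FORCE is the grip in N (left out, the last holds). Time passes only in rows, so rows that do not move let the fingers close. It gives the time, the measured TCP pose, the force, the opening and the grip force at its end, in the units of the state.
- ctrl.get_obs(): the state, without advancing time (a new reading comes with each control period).
- ctrl.snapshot(name): name is "side" or "top" or "wrist"; returns a dict with "img" (384x512x3 uint8, red, green, blue), "mtx" (3x3 intrinsics, pixels), "rvec" (rotation vector, rad) and "tvec" (3), from world to camera coordinates, as OpenCV has them. Camera axes: x right, y down, z forward; pixel columns grow to the right and rows downward; lengths in m; the calibration is good to about 2 mm. The wrist camera is an equidistant fisheye: a pixel r from the principal point sees the ray r / f radians off the axis. A picture is of the moment at which its call begins. There is no depth.
- ctrl.job_done(): hands the job in; it is judged then, once.
The state is a dict: "time_s": time; "q": joint angles; "joint_velocities": joint speeds; "joint_efforts": joint torques, N m; "eef_pos": TCP position; "tcp_rot": TCP orientation; "contact_force": force on the tool from outside, world axes, zero at the start; "moment": the same for the moment, N m; "grip_width": finger opening in m; "finger_force": force on a finger pad.
Only numpy, scipy, OpenCV 4.12 (cv2) and the standard library are available. Lean on these libraries where they do the work, as an engineer would, in place of code of your own. Each camera call takes 0.05 s, during which the arm holds its last target. There are 200 camera calls.

## Working session

There is one attempt and no reset: what is moved stays moved. The work goes in short steps, Python scripts to look and compute and a shell command to move; the robot and the scene stay as the last step left them, time stands still between calls to the robot, and variables do not carry over. Pictures are saved under pics/ and viewed, at most 10 in all, crops included, and the job is handed in when it is done.

```bash
mkdir -p pics; ls; python3 - <<'E'
from plant import ctrl
import cv2,numpy as np,pickle
d={}
for n in ["side","top","wrist"]:
    s=ctrl.snapshot(n); d[n]=s
    cv2.imwrite(f"pics/{n}0.png",s["img"][:,:,::-1])
    print(n,s["mtx"].tolist(),s["rvec"],s["tvec"])
pickle.dump(d,open("s0.pkl","wb"))
print(ctrl.get_obs())
E
```

```text
pics
side [[375.4127494031324, 0.0, 255.21346345170284], [0.0, 375.4127494031324, 189.50045590903557], [0.0, 0.0, 1.0]] [ 1.99152946 -0.74116084  0.44505355] [-0.37491568  0.23431546  0.87557616]
top [[355.96576566307226, 0.0, 249.82962013695555], [0.0, 355.96576566307226, 188.82661586222162], [0.0, 0.0, 1.0]] [ 2.15198644 -2.11793477  0.15831476] [-0.00662774  0.51299929  1.30566012]
wrist [[297.3186396354542, 0.0, 259.2331192794112], [0.0, 297.3186396354542, 191.0268701964844], [0.0, 0.0, 1.0]] [-2.31475579 -1.74938892 -0.2477583 ] [-0.62374882 -0.03762763  0.38010828]
{'time_s': 0.15, 'q': array([ 1.18078912e+00,  2.17586012e-01,  1.61458758e+00,  9.01589478e-06,
        1.31129214e+00, -1.12198423e-01]), 'joint_velocities': array([-0.00100642, -0.00328479, -0.00446884,  0.00015726,  0.00172656,
       -0.00114185]), 'joint_efforts': array([-3.93366399e-04, -3.97452629e+01, -3.04415560e+01, -1.66764212e-04,
        5.83221816e-03, -5.84986779e-06]), 'eef_pos': array([0.17114054, 0.60045917, 0.23025354]), 'tcp_rot': array([-3.13973233e+00, -2.18370611e-04,  2.86378135e+00]), 'contact_force': array([-0.15333233,  0.24569019,  0.48984661]), 'moment': array([ 0.01154588, -0.02408027,  0.00176743]), 'finger_force': 0.0, 'grip_width': 0.08537610664801461}
```

```bash
python3 - <<'E'
import cv2,numpy as np
a=cv2.imread("pics/top0.png");b=cv2.imread("pics/side0.png")
cv2.imwrite("pics/top0b.png",cv2.resize(a,(800,600),interpolation=cv2.INTER_CUBIC))
cv2.imwrite("pics/side0b.png",cv2.resize(b,(800,600),interpolation=cv2.INTER_CUBIC))
E
```

```text
(no output)
```

View pics/top0b.png

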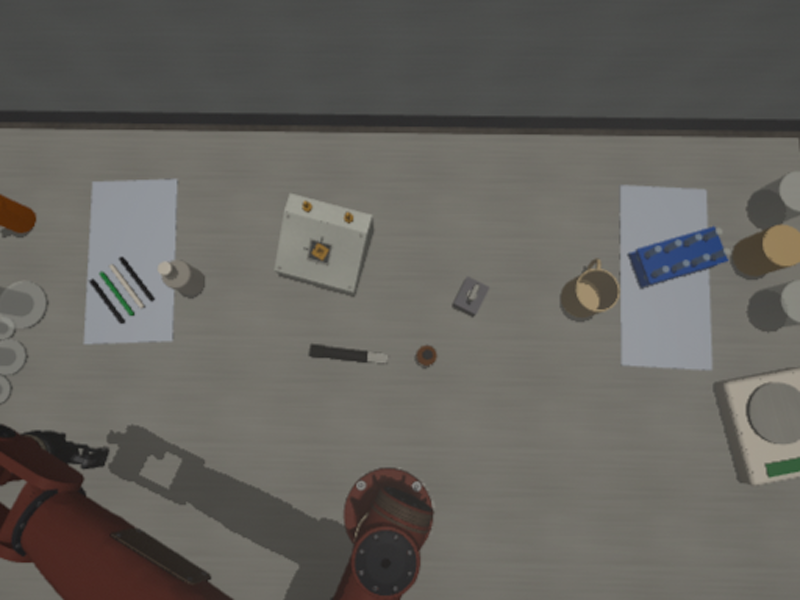

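View pics/side0b.png

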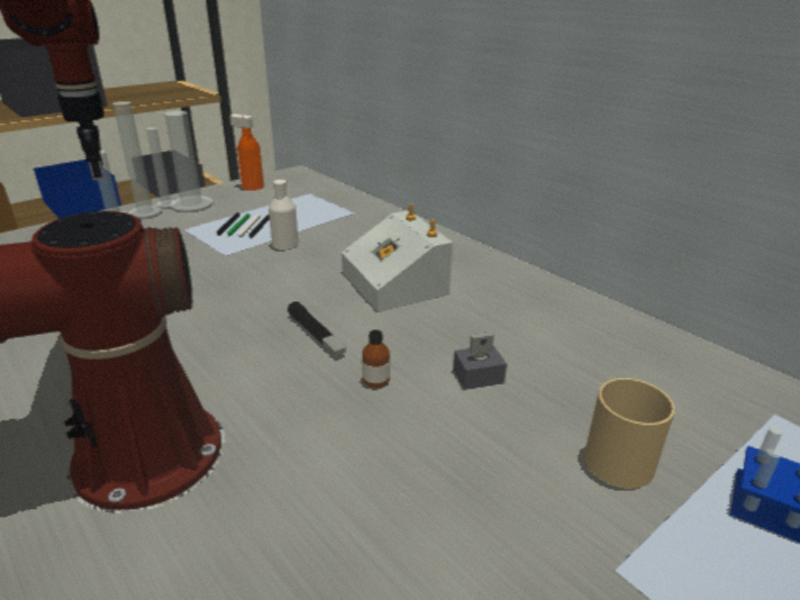

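Top view: box around (322,250) with the socket at (320,252), stand and key at (471,296), amber bottle (427,355), refractometer (348,354), wash bottle (177,275), jug (596,290), all in 800x600 coordinates. I'll enlarge the stand and box next.

```bash
cat > h.py <<'E'
import numpy as np,cv2
from scipy.spatial.transform import Rotation as R
def ray(s,uv,fish=False):
    M=cv2.Rodrigues(np.array(s["rvec"],float))[0];t=np.array(s["tvec"]).ravel();K=np.array(s["mtx"])
    p=[(uv[0]-K[0,2])/K[0,0],(uv[1]-K[1,2])/K[1,1]]
    if fish:
        r=np.hypot(*p); d=np.array([*(np.array(p)*(np.sin(r)/max(r,1e-9))),np.cos(r)])
    else: d=np.array([*p,1.])
    d=M.T@d; return -M.T@t,d/np.linalg.norm(d)
def atz(s,uv,z,fish=False):
    c,d=ray(s,uv,fish); return c+d*(z-c[2])/d[2]
def tri(*rs):
    A=sum(np.eye(3)-np.outer(d,d) for c,d in rs);b=sum((np.eye(3)-np.outer(d,d))@c for c,d in rs)
    p=np.linalg.solve(A,b);return p,[np.linalg.norm((np.eye(3)-np.outer(d,d))@(p-c)) for c,d in rs]
def proj(s,P,fish=False):
    M=cv2.Rodrigues(np.array(s["rvec"],float))[0];t=np.array(s["tvec"]).ravel();K=np.array(s["mtx"])
    X=M@np.array(P,float)+t
    if fish:
        r=np.hypot(X[0],X[1]);k=np.arctan2(r,X[2])/r
    else: k=1/X[2]
    return np.array([K[0,0]*X[0]*k+K[0,2],K[1,1]*X[1]*k+K[1,2]])
E
python3 - <<'E'
import cv2,numpy as np
a=cv2.imread("pics/top0.png");b=cv2.imread("pics/side0.png")
def c(i,x,y,w,h,k):
    return cv2.resize(i[y:y+h,x:x+w],None,fx=k,fy=k,interpolation=cv2.INTER_CUBIC)
# top stand (285,172)+40x30 x10 ; side stand (285,205)+40x50?; top box ; side box
m=np.vstack([np.hstack([c(a,285,175,40,30,10),c(b,285,210,40,30,10)]),np.hstack([c(a,170,120,80,60,5),c(b,215,128,80,60,5)])])
cv2.imwrite("pics/m1.png",m)
E
```

```text
(no output)
```

View pics/m1.png

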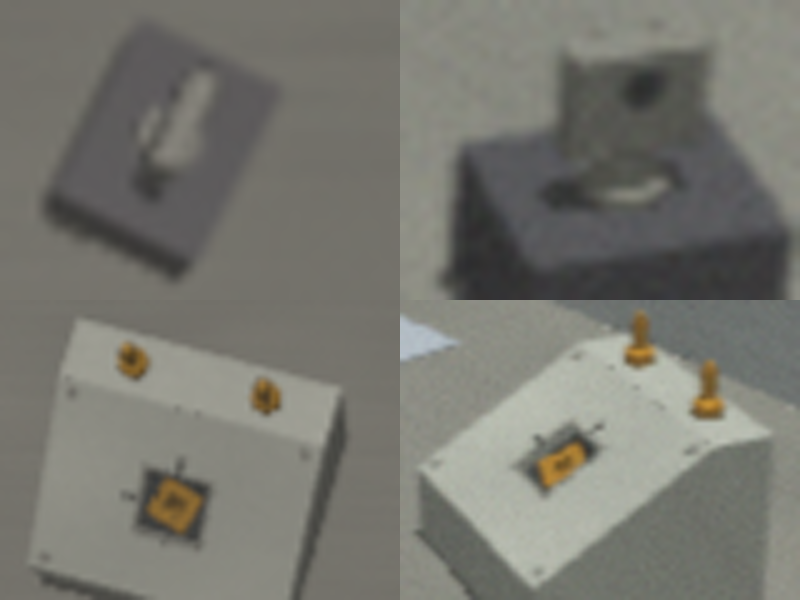

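Crops: stand top corners and wing are clear (wing centre at montage (190,112) top, (635,95) side). Socket face is at (175,503) top and (563,465) side; the spindle mark isn't readable, but the plate edges are tilted relative to the recess. Computing.

```bash
python3 - <<'E'
from h import *;import pickle
d=pickle.load(open("s0.pkl","rb"));T,S=d["top"],d["side"]
t=lambda x,y:(285+x/10-.45,175+y/10-.45); s=lambda x,y:(285+(x-400)/10-.45,210+y/10-.45)
tb=lambda x,y:(170+x/5-.4,120+(y-300)/5-.4); sb=lambda x,y:(215+(x-400)/5-.4,128+(y-300)/5-.4)
C=[atz(T,t(*p),.042)[:2] for p in [(138,22),(278,85),(183,262),(47,195)]]
C=np.array(C);print("stand",C.mean(0),[np.linalg.norm(C[i]-C[i-1]) for i in range(4)])
for i,j in [(3,0),(2,1)]:
    v=C[j]-C[i];print("yaw long",np.arctan2(v[1],v[0]))
print("wing xy top z.09",atz(T,t(188,115),.09),"side z.073 mid",atz(S,s(635,95),.073))
print("tri",tri(ray(T,t(188,112)),ray(S,s(637,50))))
print("socket",tri(ray(T,tb(175,503)),ray(S,sb(563,465))))
a=atz(T,tb(78,320),.128);b=atz(T,tb(342,388),.128);f=atz(T,tb(30,567),.052)
print(a,b,f,np.linalg.norm(a-b)); v=a-b; yaw=np.arctan2(v[1],v[0])-np.pi/2;print("yaw",yaw, "side edge yaw",np.arctan2(*(a-f)[[1,0]]), np.linalg.norm((a-f)[:2]))
r=np.array([np.cos(yaw),np.sin(yaw)]);print("origin est",(a+b)[:2]/2-.11*r)
for n,p,z in [("amber",(427,355),.1),("wash",(170,267),.17),("jug",(596,290),.12),("refr a",(310,350),.03),("refr b",(387,358),.03)]:
    print(n,atz(T,(p[0]*.64,p[1]*.64),z))
E
```

```text
stand [ 0.51655491 -0.19040048] [np.float64(0.07523171529775724), np.float64(0.0577437392577097), np.float64(0.07708693310014875), np.float64(0.056599422337299865)]
yaw long -0.47694577719387926
yaw long -0.4907773515762527
wing xy top z.09 [ 0.51839168 -0.19365072  0.09      ] side z.073 mid [ 0.51649403 -0.19409613  0.073     ]
tri (array([ 0.51899608, -0.19312972,  0.08625033]), [np.float64(0.001519354166225171), np.float64(0.001519354166225111)])
socket (array([0.61074063, 0.17084117, 0.08402867]), [np.float64(0.00038763597607426335), np.float64(0.00038763597607431013)])
[0.73619911 0.24010972 0.128     ] [0.68754363 0.04652671 0.128     ] [0.56751914 0.28316125 0.052     ] 0.19960395097425648
yaw -0.2462410342374357 side edge yaw -0.24989125403249554 0.17408724261503955
origin est [0.60518946 0.17013183]
amber [ 0.36696379 -0.08461345  0.1       ]
wash [0.54775786 0.48802017 0.17      ]
jug [ 0.51915404 -0.46624474  0.12      ]
refr a [0.37796302 0.1926521  0.03      ]
refr b [0.3618379  0.00718109 0.03      ]
```

```bash
cat > goto.py <<'E'
from h import *
from plant import ctrl
def to(P,Rm,o=None):
    o=o or ctrl.get_obs();R0=R.from_euler("xyz",o["tcp_rot"])
    print("rot(tool)",(R0.inv()*Rm).as_rotvec().round(4),"then shift mm",(Rm.inv().apply(np.array(P)-o["eef_pos"])*1e3).round(1))
E
python3 - <<'E'
from goto import *
to([.518,-.193,.20],R.from_euler("xyz",[np.pi,0,2.657]))
E
```

```text
rot(tool) [-0.0019 -0.      0.2068] then shift mm [-676.6 -540.5   30.3]
```

```bash
python3 -m jog '[{"wz":0.103},{"wz":0.104},{"tx":-37.6,"ty":-30,"tz":1},{"tx":-37.6,"ty":-30,"tz":1},{"tx":-37.6,"ty":-30,"tz":1},{"tx":-37.6,"ty":-30,"tz":1},{"tx":-37.6,"ty":-30,"tz":1},{"tx":-37.6,"ty":-30,"tz":1},{"tx":-37.6,"ty":-30,"tz":1},{"tx":-37.6,"ty":-30,"tz":1},{"tx":-37.6,"ty":-30,"tz":1},{"tx":-37.6,"ty":-30,"tz":1},{"tx":-37.6,"ty":-30,"tz":1},{"tx":-37.6,"ty":-30,"tz":1},{"tx":-37.6,"ty":-30,"tz":1},{"tx":-37.6,"ty":-30,"tz":1},{"tx":-37.6,"ty":-30,"tz":1},{"tx":-37.6,"ty":-30,"tz":1},{"tx":-37.6,"ty":-30,"tz":1}]'
python3 -m jog '[{"tx":-37.6,"ty":-30,"tz":1},{},{},{}]'
python3 - <<'E'
from goto import *
import pickle
to([.518,-.193,.078],R.from_euler("xyz",[np.pi,0,2.657]))
s=ctrl.snapshot("wrist");pickle.dump(s,open("w1.pkl","wb"))
u=proj(s,[.518,-.193,.073],True);print(u,ctrl.get_obs()["q"])
x,y=int(u[0])-50,int(u[1])-37;x=max(x,0);y=max(min(y,384-75),0);print(x,y)
cv2.imwrite("pics/w1.png",cv2.resize(s["img"][y:y+75,x:x+100,::-1],None,fx=8,fy=8,interpolation=cv2.INTER_CUBIC))
E
```

```text
rot(tool) [-0.0019 -0.      0.2068] then shift mm [-676.6 -540.5  152.3]
[  7.68370487 383.62837915] [ 1.18077543e+00  2.17445424e-01  1.61439222e+00  4.44402902e-06
  1.31132308e+00 -1.12207042e-01]
0 309schema error: expected keys wx, wy, wz, tx, ty, tz, hand
schema error: expected keys wx, wy, wz, tx, ty, tz, hand
```

View pics/w1.png

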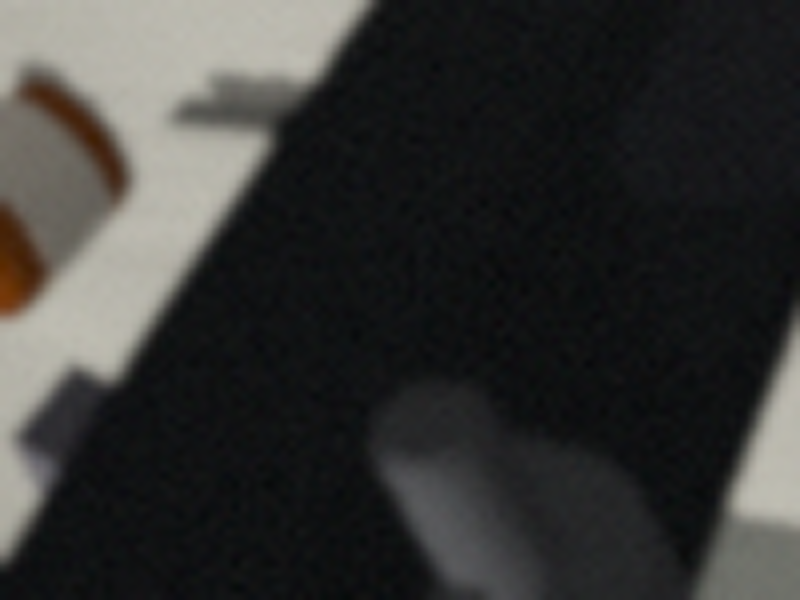

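The moves were refused because every row needs all seven keys, so this picture only shows a finger from the start pose. Redoing the moves with full rows.

```bash
python3 -m jog '[{"wx":0,"wy":0,"wz":0.103,"tx":0,"ty":0,"tz":0,"hand":85},{"wx":0,"wy":0,"wz":0.104,"tx":0,"ty":0,"tz":0,"hand":85},{"wx":0,"wy":0,"wz":0,"tx":-37.6,"ty":-30,"tz":1,"hand":85},{"wx":0,"wy":0,"wz":0,"tx":-37.6,"ty":-30,"tz":1,"hand":85},{"wx":0,"wy":0,"wz":0,"tx":-37.6,"ty":-30,"tz":1,"hand":85},{"wx":0,"wy":0,"wz":0,"tx":-37.6,"ty":-30,"tz":1,"hand":85},{"wx":0,"wy":0,"wz":0,"tx":-37.6,"ty":-30,"tz":1,"hand":85},{"wx":0,"wy":0,"wz":0,"tx":-37.6,"ty":-30,"tz":1,"hand":85},{"wx":0,"wy":0,"wz":0,"tx":-37.6,"ty":-30,"tz":1,"hand":85},{"wx":0,"wy":0,"wz":0,"tx":-37.6,"ty":-30,"tz":1,"hand":85},{"wx":0,"wy":0,"wz":0,"tx":-37.6,"ty":-30,"tz":1,"hand":85},{"wx":0,"wy":0,"wz":0,"tx":-37.6,"ty":-30,"tz":1,"hand":85},{"wx":0,"wy":0,"wz":0,"tx":-37.6,"ty":-30,"tz":1,"hand":85},{"wx":0,"wy":0,"wz":0,"tx":-37.6,"ty":-30,"tz":1,"hand":85},{"wx":0,"wy":0,"wz":0,"tx":-37.6,"ty":-30,"tz":1,"hand":85},{"wx":0,"wy":0,"wz":0,"tx":-37.6,"ty":-30,"tz":1,"hand":85},{"wx":0,"wy":0,"wz":0,"tx":-37.6,"ty":-30,"tz":1,"hand":85},{"wx":0,"wy":0,"wz":0,"tx":-37.6,"ty":-30,"tz":1,"hand":85},{"wx":0,"wy":0,"wz":0,"tx":-37.6,"ty":-30,"tz":1,"hand":85},{"wx":0,"wy":0,"wz":0,"tx":-37.6,"ty":-30,"tz":1,"hand":85}]'
python3 -m jog '[{"wx":0,"wy":0,"wz":0,"tx":0,"ty":0,"tz":0,"hand":85},{"wx":0,"wy":0,"wz":0,"tx":0,"ty":0,"tz":0,"hand":85},{"wx":0,"wy":0,"wz":0,"tx":0,"ty":0,"tz":0,"hand":85}]'
python3 - <<'E'
from goto import *
import pickle
to([.518,-.193,.078],R.from_euler("xyz",[np.pi,0,2.657]))
s=ctrl.snapshot("wrist");pickle.dump(s,open("w1.pkl","wb"))
u=proj(s,[.518,-.193,.073],True);print(u,ctrl.get_obs()["q"])
x,y=int(u[0])-50,int(u[1])-37;x=max(x,0);y=max(min(y,384-75),0);print(x,y)
cv2.imwrite("pics/w2.png",cv2.resize(s["img"][y:y+75,x:x+100,::-1],None,fx=8,fy=8,interpolation=cv2.INTER_CUBIC))
E
```

```text
time_s: 2.2
eef_pos: [0.5189, -0.1941, 0.2131]
tcp_rot: [3.141, -0.0, 2.656]
contact_force: [0.8, -0.4, 0.6]
grip_width: 0.0852
finger_force: 0.0
time_s: 2.5
eef_pos: [0.5179, -0.1911, 0.2128]
tcp_rot: [3.141, -0.002, 2.657]
contact_force: [0.6, -0.0, -0.3]
grip_width: 0.0852
finger_force: 0.0
rot(tool) [ 0.0004 -0.0016  0.0003] then shift mm [ -1.   -1.6 134.8]
[257.36604584 180.77763088] [-4.80260879e-01  7.92403511e-02  1.80406811e+00  3.38992332e-04
  1.25923175e+00 -1.56751271e+00]
207 143
```

View pics/w2.png

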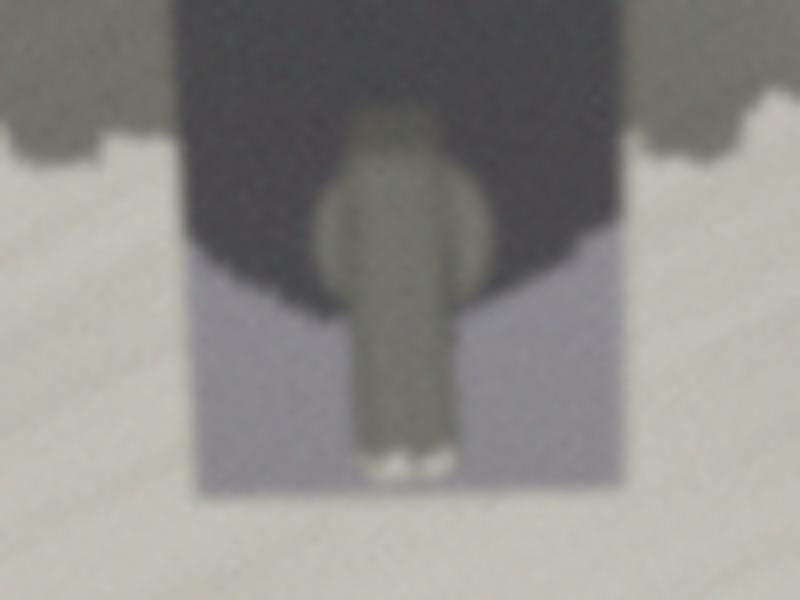

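Wing runs nearly vertically at crop x≈350–455, near end at y≈450–478; shoulder disc centred at about (405,238). Key is aligned with the fingers.

```bash
python3 - <<'E'
from goto import *
import pickle
s=pickle.load(open("w1.pkl","rb"))
p=lambda x,y,z:atz(s,(207+x/8-.44,143+y/8-.44),z,True)
print("shoulder",p(405,240,.046)); 
a=p(395,170,.09);b=p(406,440,.09);print("wing line",a,b,np.arctan2(*(a-b)[[1,0]]),np.arctan2(*(b-a)[[1,0]]))
e=p(408,462,.09);print("near end",e)
o=ctrl.get_obs();Rm=R.from_euler("xyz",o["tcp_rot"])
for n,q in [("sh",p(405,240,.046)),("end",e),("a",a),("b",b),("camera",ray(s,(0,0))[0])]: print(n,(Rm.inv().apply(q-o["eef_pos"])*1e3).round(1))
E
```

```text
shoulder [ 0.51590231 -0.19232141  0.046     ]
wing line [ 0.49948024 -0.18458332  0.09      ] [ 0.52856744 -0.1985008   0.09      ] 2.6953132220777714 -0.4462794315120219
near end [ 0.53107965 -0.19955977  0.09      ]
sh [  0.9  -2.4 167.1]
end [-15.8  -1.7 123.1]
a [ 19.1  -3.1 123.1]
b [-13.1  -1.9 123.1]
camera [ 7.14e+01  1.00e-01 -1.43e+02]
```

```bash
python3 -m jog '[{"wx":0,"wy":0,"wz":-0.03,"tx":2,"ty":-2.3,"tz":20,"hand":60},{"wx":0,"wy":0,"wz":0,"tx":0,"ty":0,"tz":40,"hand":50},{"wx":0,"wy":0,"wz":0,"tx":0,"ty":0,"tz":40,"hand":50},{"wx":0,"wy":0,"wz":0,"tx":0,"ty":0,"tz":35,"hand":50},{"wx":0,"wy":0,"wz":0,"tx":0,"ty":0,"tz":20,"hand":50},{"wx":0,"wy":0,"wz":0,"tx":0,"ty":0,"tz":0,"hand":50},{"wx":0,"wy":0,"wz":0,"tx":0,"ty":0,"tz":0,"hand":30},{"wx":0,"wy":0,"wz":0,"tx":0,"ty":0,"tz":0,"hand":15},{"wx":0,"wy":0,"wz":0,"tx":0,"ty":0,"tz":0,"hand":0},{"wx":0,"wy":0,"wz":0,"tx":0,"ty":0,"tz":0,"hand":0},{"wx":0,"wy":0,"wz":0,"tx":0,"ty":0,"tz":0,"hand":0},{"wx":0,"wy":0,"wz":0,"tx":0,"ty":0,"tz":0,"hand":0},{"wx":0,"wy":0,"wz":0,"tx":0,"ty":0,"tz":0,"hand":0},{"wx":0,"wy":0,"wz":0,"tx":0,"ty":0,"tz":0,"hand":0}]' 60
```

```text
time_s: 3.95
eef_pos: [0.5176, -0.1939, 0.0608]
tcp_rot: [3.141, 0.004, 2.687]
contact_force: [-0.6, 1.4, 6.7]
grip_width: 0.0114
finger_force: 59.4
```

```bash
python3 -m jog '[{"wx":0,"wy":0,"wz":0,"tx":0,"ty":0,"tz":-15,"hand":0},{"wx":0,"wy":0,"wz":0,"tx":0,"ty":0,"tz":-30,"hand":0},{"wx":0,"wy":0,"wz":0,"tx":0,"ty":0,"tz":-50,"hand":0},{"wx":0,"wy":0,"wz":0,"tx":0,"ty":0,"tz":-50,"hand":0},{"wx":0,"wy":0,"wz":0,"tx":0,"ty":0,"tz":-15,"hand":0}]'
cat > tgt.py <<'E'
from goto import *
S0=np.array([.6095,.170,.0848]);Y=-.248
def frame(v,Y=Y):
    c,s=np.cos(Y),np.sin(Y);u=np.array([.866025*c,.866025*s,.5]);n=np.array([-.5*c,-.5*s,.866025])
    x=R.from_rotvec(-n*v).apply(-u);z=-n
    return R.from_matrix(np.array([x,np.cross(z,x),z]).T),n,u
E
python3 - <<'E'
from tgt import *
Rm,n,u=frame(.45)
to(S0+n*.12,Rm)
to(S0+n*.12,R.from_euler("xyz",ctrl.get_obs()["tcp_rot"]))
E
```

```text
time_s: 4.45
eef_pos: [0.5188, -0.195, 0.2261]
tcp_rot: [-3.141, 0.012, 2.687]
contact_force: [2.0, 0.2, -0.7]
grip_width: 0.0109
finger_force: 59.4
rot(tool) [-0.1684 -0.4852  0.2386] then shift mm [228.5 307.3   1.6]
rot(tool) [0. 0. 0.] then shift mm [138.  355.4  35.6]
```

```bash
python3 -m jog '[{"wx":-0.0421,"wy":-0.1213,"wz":0.0597,"tx":0,"ty":0,"tz":0,"hand":0},{"wx":-0.0421,"wy":-0.1213,"wz":0.0597,"tx":0,"ty":0,"tz":0,"hand":0},{"wx":-0.0421,"wy":-0.1213,"wz":0.0597,"tx":0,"ty":0,"tz":0,"hand":0},{"wx":-0.0421,"wy":-0.1213,"wz":0.0597,"tx":0,"ty":0,"tz":0,"hand":0},{"wx":0,"wy":0,"wz":0,"tx":28.6,"ty":38.4,"tz":0.2,"hand":0},{"wx":0,"wy":0,"wz":0,"tx":28.6,"ty":38.4,"tz":0.2,"hand":0},{"wx":0,"wy":0,"wz":0,"tx":28.6,"ty":38.4,"tz":0.2,"hand":0},{"wx":0,"wy":0,"wz":0,"tx":28.6,"ty":38.4,"tz":0.2,"hand":0},{"wx":0,"wy":0,"wz":0,"tx":28.6,"ty":38.4,"tz":0.2,"hand":0},{"wx":0,"wy":0,"wz":0,"tx":28.6,"ty":38.4,"tz":0.2,"hand":0},{"wx":0,"wy":0,"wz":0,"tx":28.6,"ty":38.4,"tz":0.2,"hand":0},{"wx":0,"wy":0,"wz":0,"tx":28.6,"ty":38.4,"tz":0.2,"hand":0},{"wx":0,"wy":0,"wz":0,"tx":0,"ty":0,"tz":0,"hand":0},{"wx":0,"wy":0,"wz":0,"tx":0,"ty":0,"tz":0,"hand":0},{"wx":0,"wy":0,"wz":0,"tx":0,"ty":0,"tz":0,"hand":0}]'
python3 - <<'E'
from tgt import *
import pickle
Rm,n,u=frame(.45); to(S0+n*.12,Rm)
s=ctrl.snapshot("wrist");pickle.dump(s,open("w3.pkl","wb"))
c=proj(s,S0,True);o=ctrl.get_obs();print(c,o["q"],proj(s,o["eef_pos"],True))
x,y=int(c[0])-65,int(c[1])-55;x=max(x,0);y=max(min(y,384-97),0);print(x,y)
cv2.imwrite("pics/w3.png",cv2.resize(s["img"][y:y+97,x:x+130,::-1],None,fx=6,fy=6,interpolation=cv2.INTER_CUBIC))
E
```

```text
time_s: 5.95
eef_pos: [0.5469, 0.1856, 0.1819]
tcp_rot: [2.901, 0.455, 2.386]
contact_force: [-0.1, -0.7, -1.0]
grip_width: 0.0108
finger_force: 59.5
rot(tool) [-0.005  -0.0118 -0.0019] then shift mm [-6.5  3.4 -3.7]
[263.10289794 194.26278744] [ 0.35012894 -0.04265372  2.06961084 -0.4268864   0.72646006 -0.25400486] [258.00567868 244.75009107]
198 139
```

View pics/w3.png

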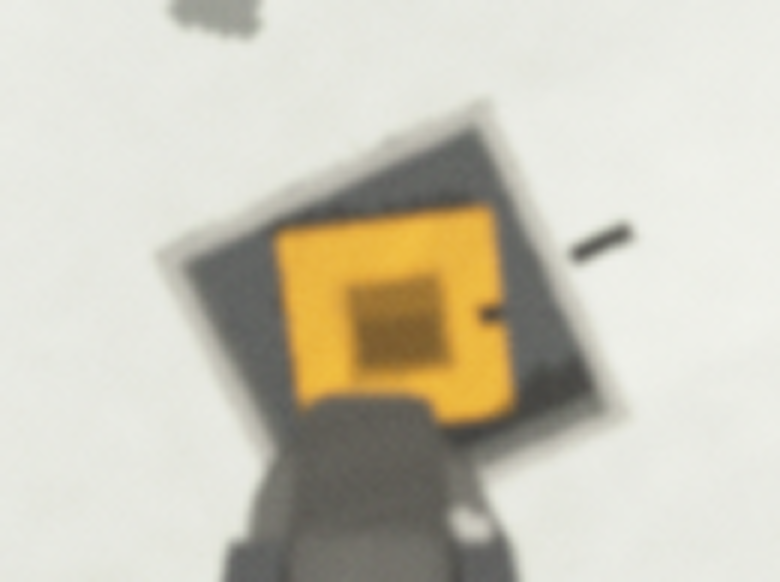

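Socket hole corners at about (350,287),(438,277),(450,362),(357,372), face corners (277,235),(493,205),(515,408), mark at (488,315), recess corners (160,258),(488,100),(630,412). The key's wing shows at the bottom.

```bash
cat > m3.py <<'E'
from tgt import *
import pickle
def plane(s,uv,P,n):
    c,d=ray(s,uv,True);return c+d*((P-c)@n)/(d@n)
E
python3 - <<'E'
from m3 import *
s=pickle.load(open("w3.pkl","rb"));px=lambda x,y:(198+x/6-.42,139+y/6-.42)
_,n,u=frame(0);r=np.cross(u,n) # right, looking at panel
def loc(p,P): q=plane(s,px(*p),P,n)-S0;return np.array([q@u,q@r])*1e3
H=[loc(p,S0) for p in [(350,287),(438,277),(450,362),(357,372)]];F=[loc(p,S0) for p in [(277,235),(493,205),(515,408)]]
C=[loc(p,S0+.006*n) for p in [(160,258),(488,100),(630,412)]]
print("hole",np.array(H).round(1).tolist(),np.mean(H,0));print("face",np.array(F).round(1).tolist(),"c",(F[0]+F[2])/2);print("rec",np.array(C).round(1).tolist(),"c",(C[0]+C[2])/2)
print("mark",loc((488,315),S0),"line",loc((575,255),S0+.006*n),loc((630,230),S0+.006*n))
ang=lambda a,b:np.arctan2(*(b-a)[[1,0]])
print("edge cw angles face",ang(F[0],F[1]),ang(F[1],F[2]),"hole",ang(H[0],H[1]),ang(H[3],H[2]),ang(H[0],H[3]),ang(H[1],H[2]),"rec",ang(C[0],C[1]),ang(C[1],C[2]))
E
```

```text
hole [[-9.5, 2.7], [-5.1, -10.0], [7.8, -5.9], [3.0, 7.6]] [-0.95500587 -1.40435408]
face [[-21.5, 9.0], [-11.6, -22.1], [18.9, -11.8]] c [-1.31613295 -1.40459015]
rec [[-27.0, 25.2], [-27.3, -28.2], [25.1, -27.7]] c [-0.98894519 -1.27073866]
mark [  3.52739012 -14.26412746] line [ -0.90651167 -30.08868734] [ -0.83874508 -39.00349523]
edge cw angles face -1.2632466162416094 0.32624269916552995 hole -1.238795867544542 -1.233841138629036 0.3742078413949514 0.3043919295769732 rec -1.5757238836149385 0.009331900418113196
```

```bash
sed -i '/^def frame/i S0=S0' tgt.py; cat >> tgt.py <<'E'
V=.325
_,n,u=frame(0);r=np.cross(u,n);S=S0-.001*u-.0014*r
def key(h,v=V,dx=.002):
    Rm=frame(v)[0];to(S+n*(.0448+h)-dx*Rm.as_matrix()[:,0],Rm)
E
python3 -c "
from tgt import *
key(.01)"
```

```text
rot(tool) [-0.0041 -0.0116 -0.128 ] then shift mm [-6.9  3.8 61.6]
```

```bash
python3 -m jog '[{"wx":-0.004,"wy":-0.0116,"wz":-0.128,"tx":0,"ty":0,"tz":0,"hand":0},{"wx":0,"wy":0,"wz":0,"tx":-6.9,"ty":3.8,"tz":10,"hand":0},{"wx":0,"wy":0,"wz":0,"tx":0,"ty":0,"tz":20,"hand":0},{"wx":0,"wy":0,"wz":0,"tx":0,"ty":0,"tz":20,"hand":0},{"wx":0,"wy":0,"wz":0,"tx":0,"ty":0,"tz":8,"hand":0},{"wx":0,"wy":0,"wz":0,"tx":0,"ty":0,"tz":0,"hand":0},{"wx":0,"wy":0,"wz":0,"tx":0,"ty":0,"tz":0,"hand":0},{"wx":0,"wy":0,"wz":0,"tx":0,"ty":0,"tz":0,"hand":0}]'
python3 - <<'E'
from tgt import *
import pickle
key(.01)
s=ctrl.snapshot("wrist");t=ctrl.snapshot("side");pickle.dump((s,t),open("w4.pkl","wb"))
def crop(s,f,w,h,k,dx=0,dy=0):
    c=proj(s,S,f);x,y=int(c[0])-w//2+dx,int(c[1])-h//2+dy;print(c,x,y)
    return cv2.resize(s["img"][y:y+h,x:x+w,::-1],None,fx=k,fy=k,interpolation=cv2.INTER_CUBIC)
cv2.imwrite("pics/w4.png",np.hstack([crop(s,True,80,100,5),crop(t,False,40,50,10)]))
E
```

```text
time_s: 6.8
eef_pos: [0.5833, 0.1796, 0.1373]
tcp_rot: [2.956, 0.495, 2.523]
contact_force: [0.1, 0.4, -0.9]
grip_width: 0.0111
finger_force: 59.5
rot(tool) [0.0032 0.0014 0.0003] then shift mm [ 0.6 -2.4  4.5]
[255.0344866  203.29669538] 215 153
[246.79094605 160.58522984] 226 135
```

View pics/w4.png

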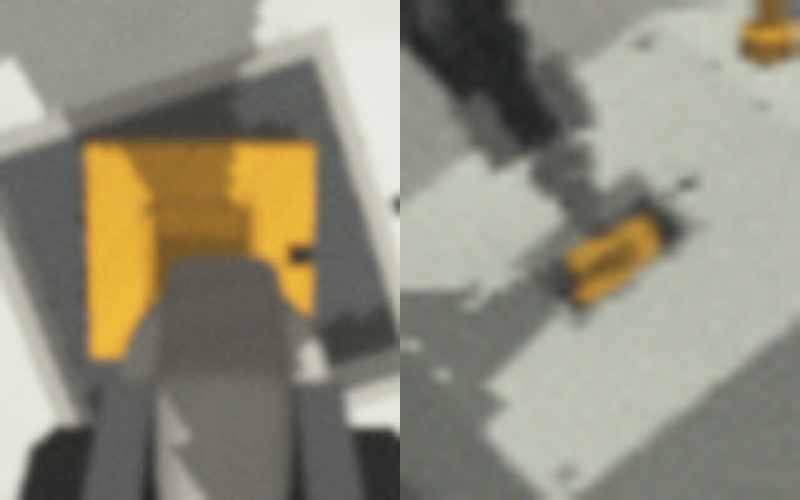

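```bash
python3 - <<'E'
from tgt import *
import pickle
s,t=pickle.load(open("w4.pkl","rb"));o=ctrl.get_obs();M=R.from_euler("xyz",o["tcp_rot"])
f=lambda p:proj(s,o["eef_pos"]+M.apply(np.array(p)/1e3),True).round(1)
g=lambda p:proj(t,o["eef_pos"]+M.apply(np.array(p)/1e3)).round(1)
print("wing top far/near ends",f([2-20,0,-29]),f([2+20,0,-29]),"far, y+2",f([2-20,2,-29]))
print("tip wrist",f([2,0,45]),"side tip",g([2,0,45]),"side grip",g([2,0,-12]), "side shoulder",g([2,0,19]))
E
```

```text
wing top far/near ends [258.5 303.7] [258.4 227.3] far, y+2 [262.7 303.7]
tip wrist [258.8 210.9] side tip [244.9 157.2] side grip [237.2 145.3] side shoulder [241.4 151.8]
```

Key wing end face spans rows 204–227, matching the prediction (227.3), and its column is within 0.5 mm. The spindle face is square with the wing. Moving to just above the face.

```bash
python3 -m jog '[{"wx":0.003,"wy":0.001,"wz":0,"tx":0.6,"ty":-2.4,"tz":5,"hand":0},{"wx":0,"wy":0,"wz":0,"tx":0,"ty":0,"tz":5,"hand":0},{"wx":0,"wy":0,"wz":0,"tx":0,"ty":0,"tz":0,"hand":0},{"wx":0,"wy":0,"wz":0,"tx":0,"ty":0,"tz":0,"hand":0},{"wx":0,"wy":0,"wz":0,"tx":0,"ty":0,"tz":0,"hand":0}]'
python3 -c "
from tgt import *
key(.002)"
```

```text
time_s: 7.4
eef_pos: [0.586, 0.1766, 0.1268]
tcp_rot: [2.961, 0.493, 2.524]
contact_force: [-0.2, -0.5, -1.9]
grip_width: 0.011
finger_force: 59.5
rot(tool) [-0.0009 -0.0007  0.0014] then shift mm [-0.9  0.5  1.8]
```

```bash
python3 -m jog '[{"wx":0,"wy":0,"wz":0,"tx":-0.6,"ty":0.3,"tz":3,"hand":0},{"wx":0,"wy":0,"wz":0,"tx":0,"ty":0,"tz":3,"hand":0},{"wx":0,"wy":0,"wz":0,"tx":0,"ty":0,"tz":3,"hand":0},{"wx":0,"wy":0,"wz":0,"tx":0,"ty":0,"tz":3,"hand":0},{"wx":0,"wy":0,"wz":0,"tx":0,"ty":0,"tz":0,"hand":0},{"wx":0,"wy":0,"wz":0,"tx":0,"ty":0,"tz":0,"hand":0}]' 40
python3 -c "
from tgt import *
key(-.009)
print(frame(V)[0].inv().apply(ctrl.get_obs()['contact_force']))"
```

```text
time_s: 8.0
eef_pos: [0.5923, 0.1749, 0.1166]
tcp_rot: [2.961, 0.493, 2.524]
contact_force: [-0.2, 0.4, -1.6]
grip_width: 0.0109
finger_force: 59.5
rot(tool) [-0.0012 -0.0009  0.0014] then shift mm [-0.4  0.4  0.7]
[1.09055369 0.03849525 1.20943794]
```

```bash
python3 -m jog '[{"wx":0,"wy":0,"wz":0,"tx":0,"ty":0,"tz":3,"hand":0},{"wx":0,"wy":0,"wz":0,"tx":0,"ty":0,"tz":3,"hand":0},{"wx":0,"wy":0,"wz":0,"tx":0,"ty":0,"tz":3,"hand":0},{"wx":0,"wy":0,"wz":0,"tx":0,"ty":0,"tz":3,"hand":0},{"wx":0,"wy":0,"wz":0,"tx":0,"ty":0,"tz":3,"hand":0},{"wx":0,"wy":0,"wz":0,"tx":0,"ty":0,"tz":2,"hand":0},{"wx":0,"wy":0,"wz":0,"tx":0,"ty":0,"tz":0,"hand":0},{"wx":0,"wy":0,"wz":0,"tx":0,"ty":0,"tz":0,"hand":0}]'
python3 -c "
from tgt import *
key(-.026)
print(frame(V)[0].inv().apply(ctrl.get_obs()['contact_force']))"
```

```text
time_s: 8.8
eef_pos: [0.6003, 0.1729, 0.1023]
tcp_rot: [2.962, 0.493, 2.524]
contact_force: [-4.9, -0.0, 3.8]
grip_width: 0.0108
finger_force: 60.2
rot(tool) [-0.0015 -0.0008  0.0013] then shift mm [-0.4  0.3  1.1]
[ 1.69320644 -1.83899921 -5.60711101]
```

```bash
python3 -m jog '[{"wx":0,"wy":0,"wz":0,"tx":0,"ty":0,"tz":1,"hand":0},{"wx":0,"wy":0,"wz":0,"tx":0,"ty":0,"tz":1,"hand":0},{"wx":0,"wy":0,"wz":0,"tx":0,"ty":0,"tz":0,"hand":0},{"wx":0,"wy":0,"wz":0,"tx":0,"ty":0,"tz":0,"hand":0}]'
python3 - <<'E'
from tgt import *
import pickle
key(-.026)
print(frame(V)[0].inv().apply(ctrl.get_obs()['contact_force']))
s=ctrl.snapshot("wrist");t=ctrl.snapshot("side")
def crop(s,f,w,h,k,dx=0,dy=0):
    c=proj(s,S,f);x,y=int(c[0])-w//2+dx,int(c[1])-h//2+dy;print(c,x,y)
    return cv2.resize(s["img"][y:y+h,x:x+w,::-1],None,fx=k,fy=k,interpolation=cv2.INTER_CUBIC)
cv2.imwrite("pics/w5.png",np.hstack([crop(s,True,80,100,5),crop(t,False,40,50,10)]))
E
```

```text
time_s: 9.2
eef_pos: [0.6006, 0.1729, 0.1022]
tcp_rot: [2.962, 0.493, 2.524]
contact_force: [-17.9, 0.8, 18.5]
grip_width: 0.0109
finger_force: 63.6
rot(tool) [-0.0026 -0.0007  0.0008] then shift mm [-0.2  0.2  0.9]
[  4.47367778  -5.3012682  -24.73673046]
[258.84953421 226.24415772] 218 176
[246.79094605 160.58522984] 226 135
```

View pics/w5.png

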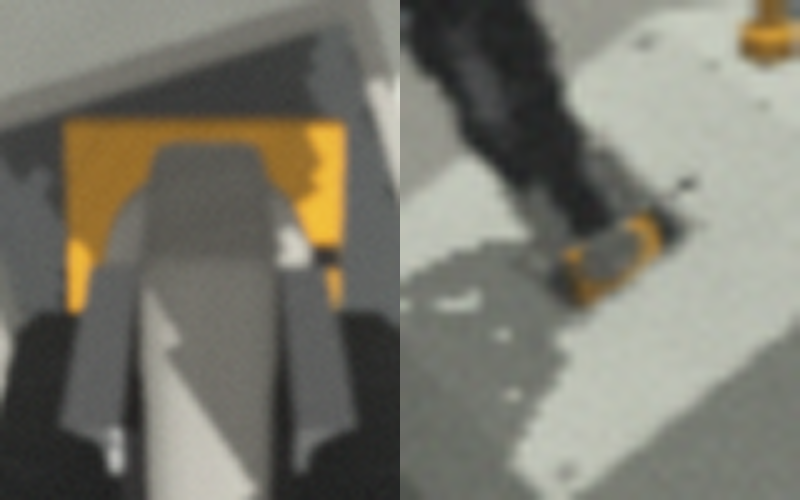

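The side view shows the shoulder disc flat on the brass face, and the axial force met a hard stop, so the key is home. Turning it, with the 2 mm key offset compensated.

```bash
python3 -m jog '[{"wx":0,"wy":0,"wz":0,"tx":0,"ty":0,"tz":-1.2,"hand":0},{"wx":0,"wy":0,"wz":0.13,"tx":0,"ty":-0.26,"tz":0,"hand":0},{"wx":0,"wy":0,"wz":0.13,"tx":0,"ty":-0.26,"tz":0,"hand":0},{"wx":0,"wy":0,"wz":0.13,"tx":0,"ty":-0.26,"tz":0,"hand":0},{"wx":0,"wy":0,"wz":0.13,"tx":0,"ty":-0.26,"tz":0,"hand":0},{"wx":0,"wy":0,"wz":0,"tx":0,"ty":0,"tz":0,"hand":0}]'
python3 -c "
from tgt import *
key(-.026,V+.52)
o=ctrl.get_obs();F=frame(V+.52)[0].inv().apply;print(F(o['contact_force']),F(o['moment']))"
```

```text
time_s: 9.9
eef_pos: [0.6, 0.172, 0.1021]
tcp_rot: [2.735, 0.338, 1.977]
contact_force: [-8.8, 0.1, 9.7]
grip_width: 0.0112
finger_force: 61.5
rot(tool) [-0.0018  0.0005 -0.0011] then shift mm [0.1 0.3 1. ]
[  0.14429138  -3.27902595 -12.65700341] [0.87325221 0.20274876 0.03252227]
```

```bash
python3 -m jog '[{"wx":0,"wy":0,"wz":0.13,"tx":0,"ty":-0.26,"tz":0,"hand":0},{"wx":0,"wy":0,"wz":0.13,"tx":0,"ty":-0.26,"tz":0,"hand":0},{"wx":0,"wy":0,"wz":0.13,"tx":0,"ty":-0.26,"tz":0,"hand":0},{"wx":0,"wy":0,"wz":0.13,"tx":0,"ty":-0.26,"tz":0,"hand":0},{"wx":0,"wy":0,"wz":0.13,"tx":0,"ty":-0.26,"tz":0,"hand":0},{"wx":0,"wy":0,"wz":0.1,"tx":0,"ty":-0.2,"tz":0,"hand":0},{"wx":0,"wy":0,"wz":0.04,"tx":0,"ty":0,"tz":0,"hand":0},{"wx":0,"wy":0,"wz":0,"tx":0,"ty":0,"tz":0,"hand":0},{"wx":0,"wy":0,"wz":0,"tx":0,"ty":0,"tz":0,"hand":0}]'
python3 -c "
from tgt import *
v=V+1.31
key(-.026,v)
o=ctrl.get_obs();F=frame(v)[0].inv().apply;print(F(o['contact_force']),F(o['moment']))"
```

```text
time_s: 10.8
eef_pos: [0.5984, 0.1717, 0.1013]
tcp_rot: [2.62, -0.03, 1.267]
contact_force: [-10.0, -0.2, 10.5]
grip_width: 0.0108
finger_force: 61.7
rot(tool) [-0.0014  0.002   0.0009] then shift mm [0.5 0.3 1. ]
[ -2.80462571  -2.92509119 -13.93122812] [ 0.87238955 -0.51436812  0.02771314]
```

```bash
python3 -m jog '[{"wx":0,"wy":0,"wz":0.05,"tx":0,"ty":0,"tz":0,"hand":0},{"wx":0,"wy":0,"wz":0.05,"tx":0,"ty":0,"tz":0,"hand":0},{"wx":0,"wy":0,"wz":0,"tx":0,"ty":0,"tz":0,"hand":0},{"wx":0,"wy":0,"wz":0,"tx":0,"ty":0,"tz":0,"hand":0}]'
python3 -c "
from tgt import *
v=V+1.41
key(-.026,v)
o=ctrl.get_obs();F=frame(v)[0].inv().apply;print(F(o['contact_force']),F(o['moment']))"
```

```text
time_s: 11.2
eef_pos: [0.5979, 0.1718, 0.101]
tcp_rot: [2.626, -0.079, 1.18]
contact_force: [-11.1, 0.9, 10.2]
grip_width: 0.0112
finger_force: 61.9
rot(tool) [-0.0019  0.0024  0.0014] then shift mm [0.6 0.6 1. ]
[ -2.50104977  -3.99603978 -14.34410119] [ 1.02457158 -0.49654324 -0.03788666]
```

```bash
python3 -m jog '[{"wx":0,"wy":0,"wz":0.04,"tx":0,"ty":0,"tz":0,"hand":0},{"wx":0,"wy":0,"wz":0.04,"tx":0,"ty":0,"tz":0,"hand":0},{"wx":0,"wy":0,"wz":0,"tx":0,"ty":0,"tz":0,"hand":0},{"wx":0,"wy":0,"wz":0,"tx":0,"ty":0,"tz":0,"hand":0}]'
python3 - <<'E'
from tgt import *
v=V+1.49
key(-.026,v)
o=ctrl.get_obs();F=frame(v)[0].inv().apply;print(F(o['contact_force']),F(o['moment']))
s=ctrl.snapshot("wrist");t=ctrl.snapshot("top")
def crop(s,f,w,h,k,dx=0,dy=0):
    c=proj(s,S,f);x,y=int(c[0])-w//2+dx,int(c[1])-h//2+dy;print(c,x,y)
    return cv2.resize(s["img"][y:y+h,x:x+w,::-1],None,fx=k,fy=k,interpolation=cv2.INTER_CUBIC)
cv2.imwrite("pics/w6.png",np.hstack([crop(s,True,80,100,5,),crop(t,False,40,50,10)]))
E
```

```text
time_s: 11.6
eef_pos: [0.5978, 0.1719, 0.1009]
tcp_rot: [2.632, -0.117, 1.112]
contact_force: [-12.4, 1.1, 10.6]
grip_width: 0.0112
finger_force: 62.1
rot(tool) [-0.0016  0.0028  0.0036] then shift mm [0.7 0.6 1. ]
[ -3.20889716  -4.70375211 -15.34814328] [ 1.08374624 -0.6280817  -0.41692426]
[259.317261   225.75310537] 219 175
[204.31230208 160.71875268] 184 135
```

View pics/w6.png

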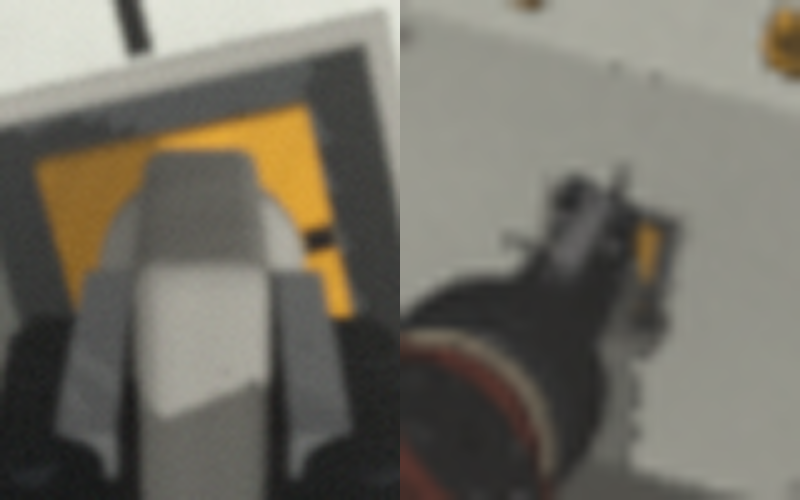

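The moment jumped to −0.42 N m and the spindle edges are parallel to the recess, with the mark (320,240) facing the uphill side, so it is at the stop. Easing the twist and press, then releasing.

```bash
python3 -m jog '[{"wx":0,"wy":0,"wz":-0.06,"tx":0,"ty":0,"tz":-0.6,"hand":0},{"wx":0,"wy":0,"wz":-0.03,"tx":0,"ty":0,"tz":-0.3,"hand":0},{"wx":0,"wy":0,"wz":0,"tx":0,"ty":0,"tz":0,"hand":0},{"wx":0,"wy":0,"wz":0,"tx":0,"ty":0,"tz":0,"hand":20},{"wx":0,"wy":0,"wz":0,"tx":0,"ty":0,"tz":0,"hand":35},{"wx":0,"wy":0,"wz":0,"tx":0,"ty":0,"tz":0,"hand":45},{"wx":0,"wy":0,"wz":0,"tx":0,"ty":0,"tz":0,"hand":45},{"wx":0,"wy":0,"wz":0,"tx":0,"ty":0,"tz":0,"hand":45},{"wx":0,"wy":0,"wz":0,"tx":0,"ty":0,"tz":0,"hand":45}]' 20
```

```text
time_s: 12.6
eef_pos: [0.5987, 0.1719, 0.1013]
tcp_rot: [2.624, -0.076, 1.19]
contact_force: [0.2, -0.3, 0.2]
grip_width: 0.0445
finger_force: 0.0
```

```bash
python3 -m jog '[{"wx":0,"wy":0,"wz":0,"tx":0,"ty":0,"tz":-10,"hand":45},{"wx":0,"wy":0,"wz":0,"tx":0,"ty":0,"tz":-20,"hand":45},{"wx":0,"wy":0,"wz":0,"tx":0,"ty":0,"tz":-30,"hand":45},{"wx":0,"wy":0,"wz":0,"tx":0,"ty":0,"tz":-35,"hand":45},{"wx":0,"wy":0,"wz":0,"tx":0,"ty":0,"tz":-25,"hand":45},{"wx":0,"wy":0,"wz":0,"tx":0,"ty":0,"tz":0,"hand":45},{"wx":0,"wy":0,"wz":0,"tx":0,"ty":0,"tz":0,"hand":45},{"wx":0,"wy":0,"wz":0,"tx":0,"ty":0,"tz":0,"hand":45}]'
python3 - <<'E'
from tgt import *
s=ctrl.snapshot("wrist");t=ctrl.snapshot("side")
def crop(s,f,w,h,k,dx=0,dy=0):
    c=proj(s,S,f);x,y=int(c[0])-w//2+dx,int(c[1])-h//2+dy;print(c,x,y,"grip",proj(s,S+.031*n,f))
    return cv2.resize(s["img"][y:y+h,x:x+w,::-1],None,fx=k,fy=k,interpolation=cv2.INTER_CUBIC)
cv2.imwrite("pics/w7.png",np.hstack([crop(s,True,80,100,5),crop(t,False,40,50,10)]))
E
```

```text
time_s: 13.4
eef_pos: [0.5399, 0.1862, 0.2038]
tcp_rot: [2.626, -0.074, 1.189]
contact_force: [0.3, 0.5, -0.8]
grip_width: 0.0452
finger_force: 0.0
[260.01101631 177.12985743] 220 127 grip [259.98924416 185.6461275 ]
[246.79094605 160.58522984] 226 135 grip [242.69830821 154.28670999]
```

View pics/w7.png

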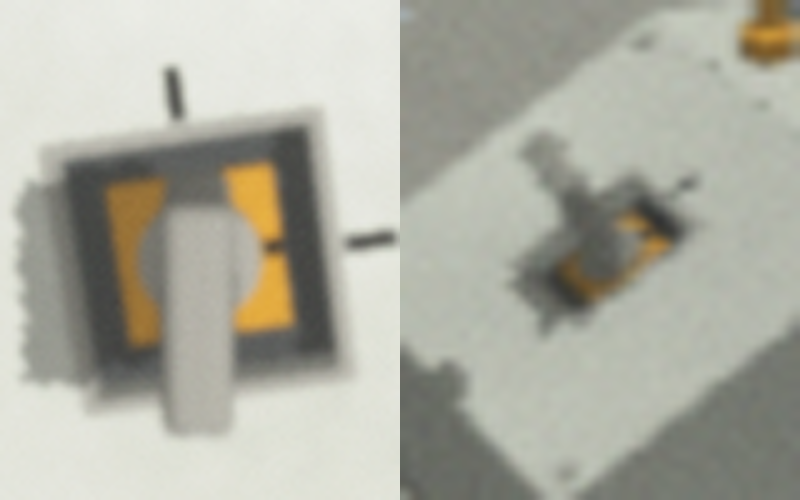

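The key stands in the socket with its shoulder on the spindle face. The mark (275,245) lines up with the uphill line (370,240), the spindle is square with the recess, and the gripper is clear.

```bash
python3 -c "
from plant import ctrl
print(ctrl.job_done())"
```

```text
the job is handed in; nothing more can be done
None
```

I handed the job in at about 13.5 s: the key is fully home and released in the socket, the spindle is at its clockwise stop, and no bystander was touched as far as I saw; the hand-in call returned no verdict.

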